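# Rack the weighed perfume tray on its own rails

### The arm

A 6-joint arm with a two-finger parallel gripper is mounted at the origin on the work surface. World frame = base frame: x ahead of the robot, y to its left, z up, the work surface at z = 0. Lengths are in mm, angles in rad, forces in N, time in s.
With the tool pointing down it reaches from about 350 to 875 mm from the base axis. Payload 4.2 kg.
Tool frame: the origin (TCP) lies midway between the tips of the shut fingers; the grasp point (between the pads) lies 19 mm behind it (arm.grasp_offset is the distance from the TCP to the grasp point, in mm); z points along the fingers, y is the direction in which the jaws open and shut (so a half turn about z gives the same grasp; the last joint's range is limited). The gripper opens to 85 mm and grips with 20 to 120 N. Pads are 22 mm wide; open, the fingers measure 114 mm over their backs; the gripper's body (76 mm by 85 mm) begins 54 mm behind the grasp point. The pads swing forward as they close: fully open they stand 13 mm farther back than shut.
Start: joints at [-0.942, 0.385, 0.008, 0, -1.194, -0.259], TCP at [225.907, -582.722, 231.312] pointing down, gripper open.
Joint ranges: [-3.14, 3.14], [-1.21, 2.06], [-1.07, 1.41], [-3.16, 2.05], [-2.99, -0.16], [-3.1, 3.1]. Speed limits (rad/s): [2.79, 2.79, 3.14, 3.14, 3.14, 3.14].

### API

Orientations are given as a unit quaternion [x, y, z, w].
In Python, from bench import arm gives the robot as it stands.
- The arm moves only by the tool move_arm, never from a script. Its argument "moves" is a list of rows, each an object with "gripper": the gripper's target within -1 to 1 (fully open at 1, half-way at 0, shut at -1); "xyz": the shift along the tool's x, y, z in cm, a list of three; "angular": the turn, a rotation vector about the tool's x, y, z in rad, a list of three. In form: [{"gripper": gripper, "xyz": [dx, dy, dz], "angular": [wx, wy, wz]}, ...]. A call has 1 to 10 rows; each row is the pose to reach, as a shift and turn from the pose commanded when the call began, along the tool's axes at that moment; what a row does not reach only later rows make up. A row lasts 1/8 s, in which the tool goes at most 62.5 mm and 10.7 degrees, less where a joint would pass 70% of its speed; a pose out of reach is approached as far as the arm can. A call with a gripper value outside its range is refused whole. The fingers move at their own pace and stop on an object; the grip force is fixed at half the most. Time passes only in rows, so rows that repeat a pose let the fingers close. It gives the time, the measured TCP pose, the force and the opening at its end, in the units of the state.
- arm.read_state(): the state, without advancing time (a new reading comes with each control period).
- arm.get_image(name): name is "scene" or "top" or "wrist"; returns (picture, depth): 420x560x3 uint8, blue, green, red; 420x560 float32, mm along the optical axis (not along the pixel's ray), 0 where there is no reading.
- arm.get_calibration(name): a dict with "camera_matrix" (3x3 intrinsics, pixels), "k1" (the pictures are not rectified: a ray, as slopes to the right and down, at radius r is drawn at 1 + k1 r^2 times it, then the intrinsics apply), "R" (3x3) and "t" (3): a world point X has camera coordinates R X + t. Camera axes: x right, y down, z forward; pixel columns grow to the right and rows downward; lengths in mm; the calibration is good to about 2 mm. A picture is of the moment at which its call begins: read the wrist's pose just before it. get_calibration takes no time and is no camera call; for the wrist camera it gives the pose at the moment of the call.
- arm.job_done(): hands the job in, once; it reports no verdict.
The state is a dict: "clock": time; "joints": joint angles; "joint_vel": joint speeds; "joint_efforts": joint torques, N m; "position": TCP position; "ee_rot": TCP orientation; "contact_force": force on the tool from outside, world axes, zero at the start; "wrist_torque": the same for the moment, N m; "gripper_width": finger opening in mm.
Only numpy, scipy, OpenCV 4.12 (cv2) and the standard library are available. Lean on these libraries where they do the work, as an engineer would, in place of code of your own. Each camera call takes 0.05 s, during which the arm holds its last target. There are 200 camera calls.

### The job

Take the tray of vials that lies on the balance by its coloured grip and slide it from the front, level, onto the rail pair of the same colour in the wooden rack, fully home against the back stop, then let go. Leave the two waiting trays and the bottles where they are.

Things in the scene. Friction and masses are not known exactly. Their poses are not given: they have to be found in the camera images.
- grip_red (a point): Centre of the red tray's upright red grip block: 30 mm long (x), 18 mm thick (y), 50 mm tall, free on both y sides to be pinched from above. Its x axis points from the grip to the board, z up. The centre of the board's underside is at x +115, y 0, z -25 mm from here; the board's front edge is at x +55, its back edge at x +175. An 18 mm wide tongue joins grip and board.
- grip_yellow (a point): Centre of the yellow tray's upright yellow grip block: 30 mm long (x), 18 mm thick (y), 50 mm tall, free on both y sides to be pinched from above. Its x axis points from the grip to the board, z up. The centre of the board's underside is at x +115, y 0, z -25 mm from here; the board's front edge is at x +55, its back edge at x +175. An 18 mm wide tongue joins grip and board.
- grip_blue (a point): Centre of the blue tray's upright blue grip block: 30 mm long (x), 18 mm thick (y), 50 mm tall, free on both y sides to be pinched from above. Its x axis points from the grip to the board, z up. The centre of the board's underside is at x +115, y 0, z -25 mm from here; the board's front edge is at x +55, its back edge at x +175. An 18 mm wide tongue joins grip and board.
- tray_red: The loose red tray: wooden board 120 mm deep (x) x 140 mm wide (y) x 6 mm thick, 0.12 to 0.21 kg in all, with six fixed amber vials up to 30 mm above its underside, all more than 15 mm in from the side edges. Origin: centre of the board's underside; x points away from the grip, z up.
- tray_yellow: The loose yellow tray: wooden board 120 mm deep (x) x 140 mm wide (y) x 6 mm thick, 0.12 to 0.21 kg in all, with six fixed amber vials up to 30 mm above its underside, all more than 15 mm in from the side edges. Origin: centre of the board's underside; x points away from the grip, z up.
- tray_blue: The loose blue tray: wooden board 120 mm deep (x) x 140 mm wide (y) x 6 mm thick, 0.12 to 0.21 kg in all, with six fixed amber vials up to 30 mm above its underside, all more than 15 mm in from the side edges. Origin: centre of the board's underside; x points away from the grip, z up.
- rack: The fixed open wooden rack, 256 mm tall. Origin on the table, below the rails points; x points from its open mouth to its back. Post fronts at x -55 mm, so at home the grip's centre stands 60 mm out of the rack. Posts are 150 mm apart in the clear (5 mm play each side of the board). Pairs 50 mm apart; 54 mm free from the top pair to the cross bars above it.
- rails_red (a point): Rail pair painted red, the lowest of three, on the rack: the centre of the board's underside is here when the tray is fully home; 90 mm above the table. x points into the rack, z up. Its two 8 mm thick ledges have their tops at this height, at y 60 to 91 mm on either side and x -55 to +65; the board's side edges just rest on them (no catch). A stop bar at x +60 halts its back edge.
- rails_yellow (a point): Rail pair painted yellow, the middle of three, on the rack: the centre of the board's underside is here when the tray is fully home; 140 mm above the table. x points into the rack, z up. Its two 8 mm thick ledges have their tops at this height, at y 60 to 91 mm on either side and x -55 to +65; the board's side edges just rest on them (no catch). A stop bar at x +60 halts its back edge.
- rails_blue (a point): Rail pair painted blue, the highest of three, on the rack: the centre of the board's underside is here when the tray is fully home; 190 mm above the table. x points into the rack, z up. Its two 8 mm thick ledges have their tops at this height, at y 60 to 91 mm on either side and x -55 to +65; the board's side edges just rest on them (no catch). A stop bar at x +60 halts its back edge.
- pan (a point): Centre of the top of the balance's round steel pan, 120 mm across, 60 mm above the table. The balance is a fixed white housing 270 x 190 mm, 46 mm tall. One of the three trays lies on the pan, its board's centre within about 20 mm of this point; the other two wait on a fixed wooden step of the same height (60 mm) on the robot's left.
- flacon_mid (a point): Middle of a square glass perfume flacon with a steel cap, 42 x 42 mm, 94 mm tall (this point is 45 mm up), beyond the balance and rack. Not to be disturbed.
- dropper_mid (a point): Middle of a small amber dropper bottle, 36 mm across, 85 mm tall (this point is 42 mm up), beyond the balance and rack. Not to be disturbed.
- base_bottle_mid (a point): Middle of a clear bottle with a white cap, 48 mm across, 130 mm tall (this point is 65 mm up), near the robot on its right. Not to be disturbed.
Things that resemble listed ones, but are neither listed nor needed, are in the scene too. What is shaped like the tray_red but black is not meant.

How it is judged:
By the outcome, as a careful person would: the job done as asked, in the order asked, and still so for the second after the job is handed in, with the robot touching nothing.
It also fails if it takes over 40 s, if anything falls off the work surface, if the arm or the gripper's body presses on something with over 40 N, if the wrist force passes 120 N, or if a joint passes its speed limit or range.

## Working session

There is one attempt and no reset: what is moved stays moved. The work goes in short steps, Python scripts to look and compute and a tool call to move; the robot and the scene stay as the last step left them, time stands still between calls to the robot, and variables do not carry over. Pictures are saved under pics/ and viewed, about 8 in all and at most 12, crops included, and the job is handed in when it is done.

Besides the shell and the picture viewer there is one more tool, called after ">>>" in YAML: its name, and indented under it one key for each argument. move_arm: Moves the arm, as the interface text tells. Its arguments: {"type":"object","properties":{"moves":{"type":"array","items":{"type":"object","properties":{"gripper":{"type":"number"},"xyz":{"type":"array","items":{"type":"number"}},"angular":{"type":"array","items":{"type":"number"}}}}}},"required":["moves"]}

```bash
mkdir -p pics
cat > h.py <<'E'
import numpy as np, cv2
from bench import arm
def world(name,depth,pts,cal=None,z=None):
    c=cal or arm.get_calibration(name);K=np.array(c["camera_matrix"]);R=np.array(c["R"]);t=np.array(c["t"]).ravel()
    out=[]
    for u,v in pts:
        d=cv2.undistortPoints(np.array([[[u,v]]],float),K,np.array([c["k1"],0,0,0.]))[0,0] 
        r=np.array([d[0],d[1],1.])
        if z is None:
            D=float(depth[int(round(v)),int(round(u))]); out.append(R.T@(r*D-t))
        else:
            o=-R.T@t; w=R.T@r; out.append(o+w*(z-o[2])/w[2])
    return np.array(out)
E
python3 - <<'E'
from h import *
s=arm.read_state();print(s["clock"],s["position"],s["ee_rot"])
for n in("scene","top"):
    im,d=arm.get_image(n);cv2.imwrite(f"pics/{n}0.png",im);np.save(f"{n}0.npy",d)
    c=arm.get_calibration(n);print(n,c)
E
```

```text
0.0 [ 225.68843599 -582.18955025  230.19997086] [-1.83742673e-01  9.82973748e-01  1.08423431e-03 -2.54655305e-04]
scene {'camera_matrix': array([[523.70319246,   0.        , 276.49611056],
       [  0.        , 523.70319246, 211.45347768],
       [  0.        ,   0.        ,   1.        ]]), 'k1': -0.015663656980206844, 'R': array([[-0.38836054,  0.92149612, -0.00458176],
       [ 0.77561268,  0.32418573, -0.54159817],
       [-0.49759527, -0.21388903, -0.84062502]]), 't': array([  64.91829453, -315.74012688, 1682.79326505])}
top {'camera_matrix': array([[531.16641053,   0.        , 276.76159309],
       [  0.        , 531.16641053, 208.97620323],
       [  0.        ,   0.        ,   1.        ]]), 'k1': -0.16805062485105984, 'R': array([[ 2.79178791e-02, -9.99596497e-01,  5.23790368e-03],
       [-9.77587200e-01, -2.83962831e-02, -2.08607091e-01],
       [ 2.08671654e-01,  7.03359954e-04, -9.77985504e-01]]), 't': array([  95.64539804,  477.09523958, 1333.75628931])}
```

View pics/scene0.png

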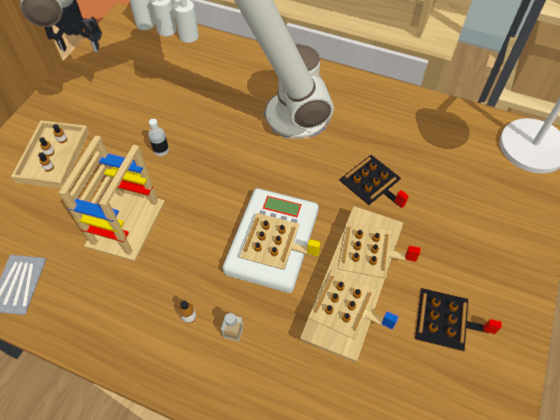

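View pics/top0.png

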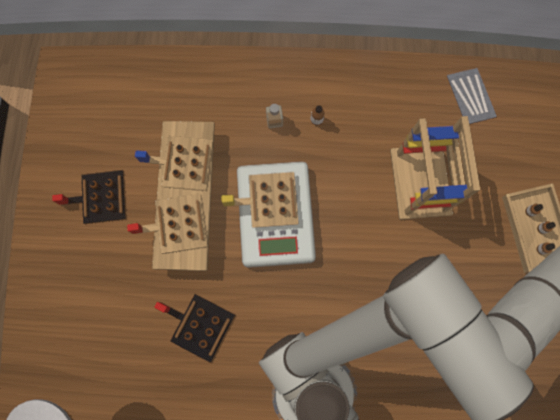

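The yellow tray lies on the balance (top 270,200; its grip at 228,199). Look-alikes: the red and blue waiting trays (top 134,228 and 142,156) and two black trays with red grips (59,198 and 161,307). I choose the yellow one and check it in close crops with the rack.

Run:
```python
from h import *
a=cv2.imread("pics/top0.png");b=cv2.imread("pics/scene0.png")
A=cv2.resize(a[110:230,385:485],None,fx=4,fy=4,interpolation=3)
B=cv2.resize(b[135:260,55:170],None,fx=3.84,fy=3.84,interpolation=3)[:480]
cv2.imwrite("pics/rack.png",np.hstack([A,B[:, :400]]))
C=cv2.resize(a[160:240,215:315],None,fx=5,fy=5,interpolation=3)
cv2.imwrite("pics/tray.png",C)
```

```text
(no output)
```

View pics/rack.png

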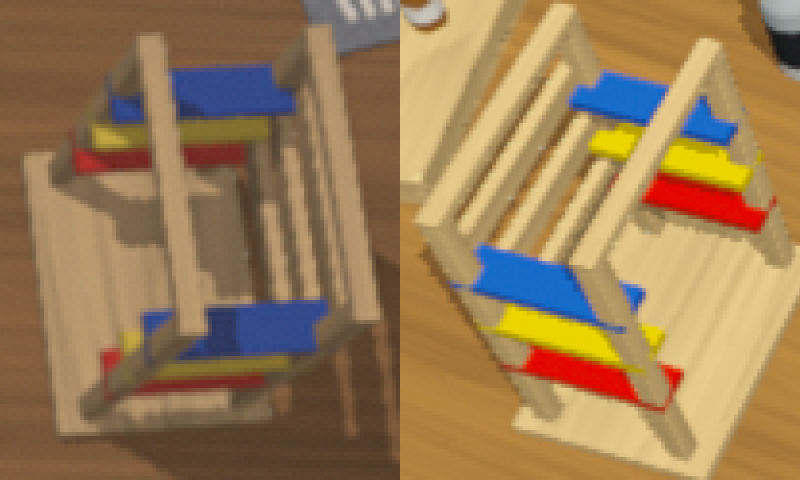

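View pics/tray.png

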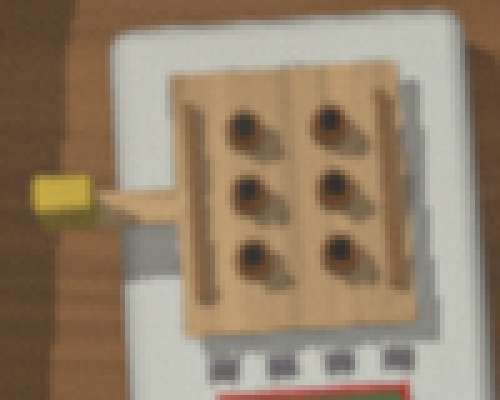

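Run:
```python
from h import *
T=lambda P,s,o:[(o[0]+x/s-.5+.5/s*0,o[1]+y/s-.5) for x,y in P]
np.set_printoptions(precision=1,suppress=True)
d=np.load("top0.npy")
b=world("top",d,T([(172,75),(398,62),(415,320),(188,338)],5,(215,160)),z=66)
print("board",b,b.mean(0)); 
g=world("top",d,T([(33,175),(93,175),(95,211),(33,211)],5,(215,160)),z=110);print("grip",g,g.mean(0))
f=world("top",d,T([(138,37),(163,37),(207,333),(178,333)],4,(385,110)),z=256);print("front",f)
k=world("top",d,T([(308,26),(332,26),(378,320),(352,320)],4,(385,110)),z=256);print("back",k)
P=[(695,38),(720,42),(605,268),(573,262)];P=[(x-400,y) for x,y in P]
print("front s",world("scene",d,T(P,3.84,(55,135)),z=256))
P=[(555,5),(577,8),(441,228),(418,222)];P=[(x-400,y) for x,y in P]
print("back s",world("scene",d,T(P,3.84,(55,135)),z=256))
for n in("top","scene"):
    im=cv2.imread(f"pics/{n}0.png");D=np.load(f"{n}0.npy");hsv=cv2.cvtColor(im,cv2.COLOR_BGR2HSV)
    v,u=np.mgrid[0:420,0:560];pts=np.c_[u.ravel(),v.ravel()].astype(float)
    c=arm.get_calibration(n);K=np.array(c["camera_matrix"]);R=np.array(c["R"]);t=np.array(c["t"])
    q=cv2.undistortPoints(pts[:,None],K,np.array([c["k1"],0,0,0.]))[:,0]
    W=(np.c_[q,np.ones(len(q))]*D.reshape(-1,1)-t)@R
    H=hsv.reshape(-1,3)
    def rep(l,m):
        Q=W[m&(D.ravel()>0)]; 
        if len(Q)>5: print(n,l,len(Q),cv2.minAreaRect(Q[:,:2].astype(np.float32)),"zmed",np.median(Q[:,2]))
    x,y,z=W.T
    R0=(y<-150)&(y>-480)&(x>350)&(x<700)
    rep("bars",R0&(z>250)&(z<262))
    bl=(H[:,0]>100)&(H[:,0]<125)&(H[:,1]>130)&R0&(z>185)&(z<196)
    rep("blueall",bl)
    rep("blue far",bl&(x>500));rep("blue near",bl&(x<500))
    ye=(H[:,0]>20)&(H[:,0]<32)&(H[:,1]>170)
    rep("grip",ye&(z>105)&(z<115)&(y>-50)&(y<250))
```

```text
board [[560.7 184.5  66. ]
 [571.3  66.6  66. ]
 [434.3  55.   66. ]
 [421.6 170.9  66. ]] [497.  119.3  66. ]
grip [[494.4 249.7 110. ]
 [495.3 219.6 110. ]
 [476.8 217.7 110. ]
 [475.9 248.8 110. ]] [485.6 234.  110. ]
front [[ 655.5 -217.3  256. ]
 [ 656.2 -232.4  256. ]
 [ 478.2 -250.7  256. ]
 [ 477.7 -233.8  256. ]]
back [[ 667.7 -321.4  256. ]
 [ 668.5 -336.4  256. ]
 [ 489.3 -352.8  256. ]
 [ 488.8 -337.1  256. ]]
front s [[ 479.7 -253.6  256. ]
 [ 476.4 -237.   256. ]
 [ 652.6 -209.8  256. ]
 [ 656.3 -229.8  256. ]]
back s [[ 490.7 -352.3  256. ]
 [ 487.3 -337.6  256. ]
 [ 666.1 -317.   256. ]
 [ 667.8 -332.5  256. ]]
top bars 1137 ((572.382080078125, -285.53411865234375), (183.297119140625, 122.07093048095703), 5.87091064453125) zmed 256.5845497496125
top blueall 582 ((571.90380859375, -282.29638671875), (180.8631134033203, 113.06039428710938), 6.010760307312012) zmed 190.86193207082695
top blue far 433 ((579.2125244140625, -281.60992431640625), (166.27517700195312, 113.06147766113281), 5.945219039916992) zmed 190.8258387614936
top blue near 149 ((490.66131591796875, -287.22125244140625), (18.00965690612793, 99.62845611572266), 0.6115082502365112) zmed 190.9796987349603
scene bars 958 ((573.3479614257812, -285.5733642578125), (184.8015899658203, 124.38018798828125), 6.354673862457275) zmed 255.68854500705297
scene blueall 632 ((573.3803100585938, -282.6600036621094), (183.61021423339844, 115.81446075439453), 5.679521560668945) zmed 190.04389194731635
scene blue far 507 ((580.3847045898438, -282.11865234375), (169.56292724609375, 115.50550079345703), 5.6795220375061035) zmed 190.12627975578442
scene blue near 125 ((490.8953552246094, -284.6576843261719), (105.44317626953125, 17.8841609954834), 89.883056640625) zmed 189.8291341182971
scene grip 77 ((486.3658142089844, 234.9019012451172), (20.69183921813965, 27.30057716369629), 5.839865684509277) zmed 110.33108745942553
```

```bash
cat >> h.py <<'E'
from scipy.spatial.transform import Rotation as Ro
def delta(p,yaw_y):
    "TCP target p, tool down with tool y at heading yaw_y deg -> cm shift, rotvec in tool frame"
    s=arm.read_state();R=Ro.from_quat(s["ee_rot"])
    a=np.radians(yaw_y);y=np.array([np.cos(a),np.sin(a),0]);z=np.array([0,0,-1.]);x=np.cross(y,z)
    G=Ro.from_matrix(np.c_[x,y,z])
    print(np.round(R.inv().apply(np.array(p)-s["position"])/10,2),np.round((R.inv()*G).as_rotvec(),3),"F",np.round(s["contact_force"],1),"w",s["gripper_width"],"t",s["clock"],"p",np.round(s["position"],1),"j",np.round(s["joints"],2))
E
python3 -c "
from h import *
delta((486,234.3,190),185.45)"
```

```text
[-53.78  66.73   4.16] [ 2.000e-03  1.000e-03 -1.296e+00] F [-0.3 -0.4  0. ] w 85.34868173327922 t 0.1 p [ 225.7 -582.3  230.3] j [-0.94  0.39  0.01 -0.   -1.19 -0.26]
```

>>> move_arm:
  moves:
    - {"gripper":1,"xyz":[-53.8,66.7,0],"angular":[0,0,-1.296]}
    - {"gripper":1,"xyz":[-53.8,66.7,0],"angular":[0,0,-1.296]}
    - {"gripper":1,"xyz":[-53.8,66.7,0],"angular":[0,0,-1.296]}
    - {"gripper":1,"xyz":[-53.8,66.7,0],"angular":[0,0,-1.296]}
    - {"gripper":1,"xyz":[-53.8,66.7,0],"angular":[0,0,-1.296]}
    - {"gripper":1,"xyz":[-53.8,66.7,0],"angular":[0,0,-1.296]}
    - {"gripper":1,"xyz":[-53.8,66.7,0],"angular":[0,0,-1.296]}
    - {"gripper":1,"xyz":[-53.8,66.7,0],"angular":[0,0,-1.296]}
    - {"gripper":1,"xyz":[-53.8,66.7,0],"angular":[0,0,-1.296]}
    - {"gripper":1,"xyz":[-53.8,66.7,0],"angular":[0,0,-1.296]}

```text
clock: 1.35
position: [415.9, 14.8, 231.4]
ee_rot: [0.74, -0.672, 0.0, -0.0]
contact_force: [1.5, -0.8, 0.5]
gripper_width: 85.4
```

```bash
python3 -c "
from h import *
delta((486,234.3,190),185.45)"
```

```text
[-21.18  -9.08   4.15] [-0.     0.     0.001] F [ 1.5 -0.8  0.5] w 85.40450469380536 t 1.35 p [415.9  14.8 231.4] j [ 0.43  0.02 -0.46  0.   -1.09 -0.33]
```

>>> move_arm:
  moves:
    - {"gripper":1,"xyz":[-21.2,-9.1,2],"angular":[0,0,0]}
    - {"gripper":1,"xyz":[-21.2,-9.1,2],"angular":[0,0,0]}
    - {"gripper":1,"xyz":[-21.2,-9.1,4],"angular":[0,0,0]}
    - {"gripper":1,"xyz":[-21.2,-9.1,4],"angular":[0,0,0]}
    - {"gripper":1,"xyz":[-21.2,-9.1,4],"angular":[0,0,0]}
    - {"gripper":1,"xyz":[-21.2,-9.1,4],"angular":[0,0,0]}
    - {"gripper":1,"xyz":[-21.2,-9.1,4],"angular":[0,0,0]}

```text
clock: 2.22
position: [486.3, 231.4, 191.8]
ee_rot: [0.74, -0.673, 0.0, -0.0]
contact_force: [0.8, -0.7, 0.1]
gripper_width: 85.3
```

Run:
```python
from h import *
np.set_printoptions(precision=1,suppress=True)
delta((486,234.3,69),185.45)
c=arm.get_calibration("wrist");im,D=arm.get_image("wrist");cv2.imwrite("pics/w1.png",im);np.save("w1.npy",D)
print(c)
hsv=cv2.cvtColor(im,cv2.COLOR_BGR2HSV)
v,u=np.where((D>0)&(hsv[...,0]>20)&(hsv[...,0]<32)&(hsv[...,1]>170))
P=np.c_[u,v].astype(float);q=cv2.undistortPoints(P[:,None],c["camera_matrix"],np.array([c["k1"],0,0,0.]))[:,0]
W=(np.c_[q,np.ones(len(q))]*D[v,u][:,None]-c["t"])@c["R"]
m=(W[:,2]>106)&(W[:,2]<115);print(m.sum(),np.median(W[m],0),cv2.minAreaRect(W[m][:,:2].astype(np.float32)))
```

```text
[-0.3  0.  12.3] [-0.  0. -0.] F [ 0.8 -0.7  0.1] w 85.31900314057758 t 2.225 p [486.3 231.4 191.8] j [ 0.8  0.3 -0.3  0.  -1.  -0.7]
{'camera_matrix': array([[321.2,   0. , 280.9],
       [  0. , 321.2, 209.8],
       [  0. ,   0. ,   1. ]]), 'k1': -0.023705616533812847, 'R': array([[-1. , -0.1,  0. ],
       [-0.1,  1. ,  0.3],
       [-0. ,  0.3, -1. ]]), 't': array([ 506.5, -201.7,  291.5])}
41 [480.9 233.2 108.5] ((486.2552185058594, 234.4824676513672), (16.938491821289062, 28.75180435180664), 5.825613021850586)
```

View pics/w1.png

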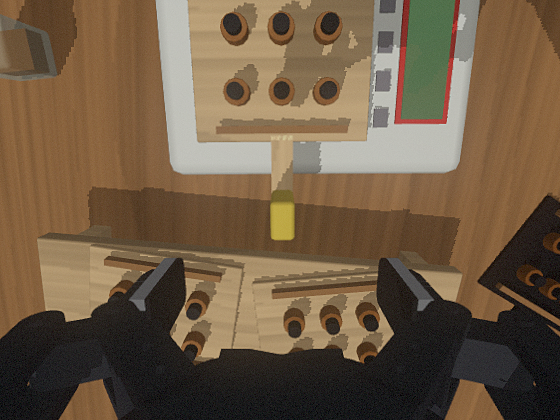

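The wrist view shows the yellow grip (283,216) midway between the open fingers and clear of the step. The top and wrist measurements agree within 1 mm, so I go down and grip.

>>> move_arm:
  moves:
    - {"gripper":1,"xyz":[-0.3,0,4],"angular":[0,0,0]}
    - {"gripper":1,"xyz":[-0.3,0,8],"angular":[0,0,0]}
    - {"gripper":1,"xyz":[-0.3,0,11],"angular":[0,0,0]}
    - {"gripper":1,"xyz":[-0.3,0,12.2],"angular":[0,0,0]}
    - {"gripper":1,"xyz":[-0.3,0,12.2],"angular":[0,0,0]}
    - {"gripper":-1,"xyz":[-0.3,0,12.2],"angular":[0,0,0]}
    - {"gripper":-1,"xyz":[-0.3,0,12.2],"angular":[0,0,0]}
    - {"gripper":-1,"xyz":[-0.3,0,12.2],"angular":[0,0,0]}
    - {"gripper":-1,"xyz":[-0.3,0,12.2],"angular":[0,0,0]}
    - {"gripper":-1,"xyz":[-0.3,0,12.2],"angular":[0,0,0]}

```text
clock: 3.52
position: [486.2, 235.5, 69.8]
ee_rot: [0.74, -0.673, 0.0, -0.0]
contact_force: [-2.0, 0.3, 3.8]
gripper_width: 17.2
```

>>> move_arm:
  moves:
    - {"gripper":-1,"xyz":[0,0,0],"angular":[0,0,0]}
    - {"gripper":-1,"xyz":[0,0,0],"angular":[0,0,0]}
    - {"gripper":-1,"xyz":[0,0,0],"angular":[0,0,0]}
    - {"gripper":-1,"xyz":[0,0,0],"angular":[0,0,0]}

```text
clock: 4.03
position: [486.2, 235.5, 69.7]
ee_rot: [0.74, -0.673, 0.0, -0.0]
contact_force: [-1.5, 1.0, 5.2]
gripper_width: 17.0
```

>>> move_arm:
  moves:
    - {"gripper":-1,"xyz":[0,0,-0.5],"angular":[0,0,0]}
    - {"gripper":-1,"xyz":[0,0,-1.5],"angular":[0,0,0]}
    - {"gripper":-1,"xyz":[0,0,-3],"angular":[0,0,0]}
    - {"gripper":-1,"xyz":[0,0,-5],"angular":[0,0,0]}
    - {"gripper":-1,"xyz":[0,0,-7],"angular":[0,0,0]}
    - {"gripper":-1,"xyz":[0,0,-8],"angular":[0,0,0]}
    - {"gripper":-1,"xyz":[0,0,-8.7],"angular":[0,0,0]}
    - {"gripper":-1,"xyz":[0,0,-8.7],"angular":[0,0,0]}

```text
clock: 5.03
position: [486.2, 235.4, 156.5]
ee_rot: [0.74, -0.673, -0.0, -0.0]
contact_force: [0.3, -0.0, -2.2]
gripper_width: 17.4
```

```bash
cat > tray.py <<'E'
from h import *
np.set_printoptions(precision=1,suppress=True)
import sys
def fit():
    for n in("top","scene","wrist"):
        c=arm.get_calibration(n);im,D=arm.get_image(n);cv2.imwrite(f"pics/{sys.argv[1]}_{n}.png",im)
        hsv=cv2.cvtColor(im,cv2.COLOR_BGR2HSV);v,u=np.where(D>0);H=hsv[v,u]
        q=cv2.undistortPoints(np.c_[u,v].astype(float)[:,None],c["camera_matrix"],np.array([c["k1"],0,0,0.]))[:,0]
        W=(np.c_[q,np.ones(len(q))]*D[v,u][:,None]-c["t"])@c["R"]
        s=arm.read_state();p=s["position"];R=Ro.from_quat(s["ee_rot"]).as_matrix()
        L=(W-p)@R; L=np.c_[-L[:,0],L[:,1],-L[:,2]] # tray-like axes: x to board, z up
        L[:,1]*=1
        m=(abs(L[:,0]-115)<58)&(abs(L[:,1])<66)&(abs(L[:,2]+4)<9)&(H[:,0]<30)&(H[:,2]>90)
        Q=L[m]
        if len(Q)<50: print(n,"few",len(Q));continue
        med=np.median(Q[:,2]);Q=Q[abs(Q[:,2]-med)<4]
        A=np.c_[Q[:,0]-115,Q[:,1],np.ones(len(Q))];k=np.linalg.lstsq(A,Q[:,2],rcond=None)[0]
        print(n,len(Q),"slope deg x,y",np.degrees(k[:2]),"top z rel TCP at centre",k[2])
        m=(abs(L[:,2]-k[2]-k[0]*(L[:,0]-115))<3.5)&(abs(L[:,0]-115)<75)&(abs(L[:,1])<90)
        print("  rect",cv2.minAreaRect(L[m][:,:2].astype(np.float32)))
fit()
E
python3 tray.py lift; python3 -c "
from h import *
delta((546,-29,155),186)"
```

```text
top few 0
scene few 0
wrist few 0
[26.86 -3.5   0.07] [ 0.001 -0.001 -0.01 ] F [ 0.1 -0.5 -1.6] w 17.243938449624626 t 5.175 p [485.8 235.1 155.6] j [ 0.75  0.31 -0.31 -0.   -0.95 -0.66]
```

```bash
sed -i 's/np.c_\[-L\[:,0\],L\[:,1\],-L\[:,2\]\]/np.c_[L[:,0],-L[:,1],-L[:,2]]/' tray.py
python3 tray.py lift
```

```text
top 1788 slope deg x,y [-0.  -0.1] top z rel TCP at centre -3.167087592818791
  rect ((107.95477294921875, 0.0040740966796875), (135.01980590820312, 138.6301727294922), 0.19813966751098633)
scene 1478 slope deg x,y [-0.1 -0.1] top z rel TCP at centre -3.6048283242230728
  rect ((108.17742156982422, 0.5913848876953125), (135.40841674804688, 142.0098114013672), 0.21417327225208282)
wrist 33497 slope deg x,y [-0.1 -0.1] top z rel TCP at centre -4.56039573652682
  rect ((77.84063720703125, 0.5875625610351562), (140.756591796875, 75.68049621582031), 89.97129821777344)
```

View pics/lift_scene.png

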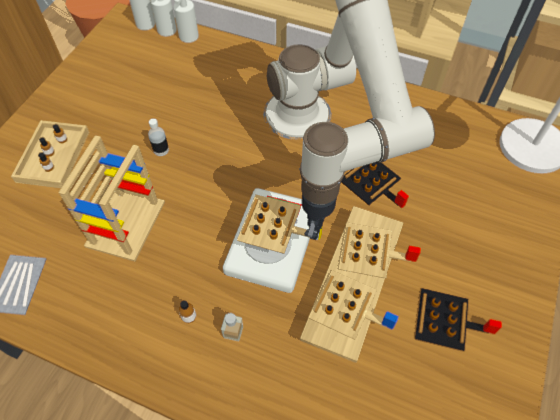

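The tray hangs level (slope about 0.1°) and square in the fingers. I carry it to just before the rack's mouth.

>>> move_arm:
  moves:
    - {"gripper":-1,"xyz":[1.5,-0.2,0],"angular":[0,0,0]}
    - {"gripper":-1,"xyz":[4.5,-0.6,0],"angular":[0,0,-0.003]}
    - {"gripper":-1,"xyz":[8.5,-1.1,0],"angular":[0,0,-0.005]}
    - {"gripper":-1,"xyz":[12.5,-1.6,0],"angular":[0,0,-0.01]}
    - {"gripper":-1,"xyz":[16.5,-2.1,0],"angular":[0,0,-0.01]}
    - {"gripper":-1,"xyz":[20.5,-2.7,0],"angular":[0,0,-0.01]}
    - {"gripper":-1,"xyz":[24,-3.1,0],"angular":[0,0,-0.01]}
    - {"gripper":-1,"xyz":[26,-3.4,0],"angular":[0,0,-0.01]}
    - {"gripper":-1,"xyz":[26.8,-3.5,0],"angular":[0,0,-0.01]}
    - {"gripper":-1,"xyz":[26.8,-3.5,0],"angular":[0,0,-0.01]}

```text
clock: 6.58
position: [546.1, -28.6, 156.1]
ee_rot: [0.743, -0.669, -0.0, 0.0]
contact_force: [0.6, 0.6, -1.5]
gripper_width: 17.5
```

```bash
python3 tray.py pre
python3 - <<'E'
from h import *
delta((546.1,-29.9,155),186)
a=cv2.imread("pics/pre_top.png");b=cv2.imread("pics/pre_scene.png");w=cv2.imread("pics/pre_wrist.png")
A=cv2.resize(a[105:225,320:490],(400,282),interpolation=3);B=cv2.resize(b[130:285,55:275],(400,282),interpolation=3)
W=cv2.resize(w[0:220],(800,314))
cv2.imwrite("pics/pre.png",np.vstack([np.hstack([A,B]),W]))
E
```

```text
top 1461 slope deg x,y [0.1 0. ] top z rel TCP at centre -3.1965242052199656
  rect ((108.50128173828125, -0.4470977783203125), (136.65687561035156, 142.4724578857422), 0.10197441279888153)
scene 1290 slope deg x,y [-0. -0.] top z rel TCP at centre -3.6867608267557577
  rect ((113.50483703613281, 0.36542510986328125), (142.60020446777344, 126.96783447265625), 89.49647521972656)
wrist 33586 slope deg x,y [-0.2 -0.1] top z rel TCP at centre -4.565320298691987
  rect ((78.03341674804688, 0.44504547119140625), (140.7677764892578, 76.03630828857422), 89.91195678710938)
[0.24 0.04 0.13] [0.    0.    0.001] F [-0.4 -0.8 -1.6] w 17.023682887275168 t 6.725 p [546.3 -27.5 156.3] j [ 0.25  0.32 -0.29 -0.   -0.96 -0.14]
```

View pics/pre.png

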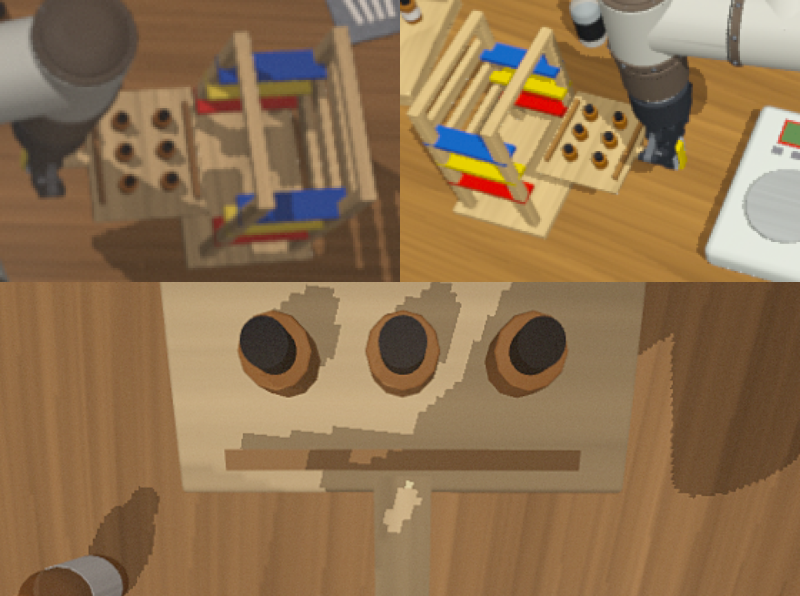

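The board is level at about z 146, with its front edge just short of the posts. I check the sideways fit in the tool frame before going in.

```bash
cat > lat.py <<'E'
from h import *
np.set_printoptions(precision=1,suppress=True)
s=arm.read_state();p=s["position"];R=Ro.from_quat(s["ee_rot"]).as_matrix()
for n in("top","scene"):
    c=arm.get_calibration(n);im,D=arm.get_image(n);hsv=cv2.cvtColor(im,cv2.COLOR_BGR2HSV);v,u=np.where(D>0);H=hsv[v,u]
    q=cv2.undistortPoints(np.c_[u,v].astype(float)[:,None],c["camera_matrix"],np.array([c["k1"],0,0,0.]))[:,0]
    W=(np.c_[q,np.ones(len(q))]*D[v,u][:,None]-c["t"])@c["R"];z=W[:,2]
    L=(W-p)@R; L=np.c_[L[:,0],-L[:,1]]
    reg=(L[:,0]>60)&(L[:,0]<340)&(abs(L[:,1])<130)
    for l,m in(("bars",reg&(z>250)&(z<262)),("blue",reg&(abs(z-190.5)<5)&(H[:,0]>100)&(H[:,0]<125)&(H[:,1]>130)),
               ("yel",reg&(abs(z-140.5)<5)&(H[:,0]>20)&(H[:,0]<32)&(H[:,1]>170)),
               ("board",reg&(abs(z-p[2]+3.7)<4)&(L[:,0]<176)&(abs(L[:,1])<85))):
        Q=L[m];print(n,l,len(Q),"y",np.percentile(Q[:,1],[.5,99.5]),"mid %.1f"%np.percentile(Q[:,1],[.5,99.5]).mean(),cv2.minAreaRect(Q.astype(np.float32)))
        if l in("blue","yel"): print("   inner",Q[Q[:,1]<0][:,1].max() if (Q[:,1]<0).any() else 0,Q[Q[:,1]>0][:,1].min(), "xrange",np.percentile(Q[:,0],[1,99]))
E
python3 lat.py
```

```text
top bars 1141 y [-92.2  89.3] mid -1.4 ((259.45269775390625, -0.7393951416015625), (122.91876220703125, 184.14944458007812), 0.24744851887226105)
top blue 604 y [-91.   87.4] mid -1.8 ((256.0625915527344, -1.132476806640625), (180.44021606445312, 113.46882629394531), 89.56168365478516)
   inner -62.41014821318006 59.21347698352643 xrange [201. 310.]
top yel 13 y [-89.7  68.9] mid -10.4 ((258.1033020019531, -9.483352661132812), (160.572998046875, 99.08317565917969), 88.02567291259766)
   inner -65.51888578748748 66.25597453364655 xrange [207.1 308.9]
top board 1596 y [-70.9  69.7] mid -0.6 ((118.03456115722656, -0.25806427001953125), (115.84542083740234, 142.9798126220703), 0.010545304976403713)
scene bars 956 y [-90.7  90.1] mid -0.3 ((259.8804931640625, -0.8768539428710938), (124.48980712890625, 183.85928344726562), 0.030491728335618973)
scene blue 628 y [-91.6  90.5] mid -0.6 ((256.3481140136719, -0.38227081298828125), (183.5637664794922, 116.15828704833984), 89.41075897216797)
   inner -59.07424502188346 58.40294986676353 xrange [200.3 311.9]
scene yel 536 y [-86.9  90.9] mid 2.0 ((255.28097534179688, 1.78607177734375), (118.38711547851562, 179.5216827392578), 1.451850414276123)
   inner -58.77915364253976 57.402998264984426 xrange [198.9 312.4]
scene board 1408 y [-68.6  71. ] mid 1.2 ((118.06707763671875, 0.269989013671875), (115.72557067871094, 143.0233917236328), 0.028353488072752953)
```

>>> move_arm:
  moves:
    - {"gripper":-1,"xyz":[1,0.05,0],"angular":[0,0,0]}
    - {"gripper":-1,"xyz":[2.5,0.05,0],"angular":[0,0,0]}
    - {"gripper":-1,"xyz":[4,0.05,0],"angular":[0,0,0]}
    - {"gripper":-1,"xyz":[5,0.05,0],"angular":[0,0,0]}
    - {"gripper":-1,"xyz":[6,0.05,0],"angular":[0,0,0]}
    - {"gripper":-1,"xyz":[6,0.05,0],"angular":[0,0,0]}

```text
clock: 7.58
position: [552.2, -88.7, 156.2]
ee_rot: [0.743, -0.67, -0.0, 0.0]
contact_force: [0.8, -0.4, -1.3]
gripper_width: 17.5
```

```bash
python3 lat.py | grep -v inner; python3 -c "
from h import *
delta((560.2,-164.1,150),186)"
```

```text
top bars 1134 y [-91.3  90.3] mid -0.5 ((197.4224395751953, -0.15915679931640625), (122.71981048583984, 184.11859130859375), 0.0003614473098423332)
top blue 606 y [-90.5  89.1] mid -0.7 ((193.9177703857422, -0.5271224975585938), (180.99266052246094, 114.76933288574219), 89.40953063964844)
top yel 8 y [-90.9 -85.4] mid -88.2 ((210.8921356201172, -87.80493927001953), (52.645835876464844, 2.579974412918091), 4.148993968963623)
[ 7.63 -0.01  0.62] [ 0.  0. -0.] F [-0.2 -0.4 -1.3] w 17.367717571987882 t 7.625 p [552.2 -88.2 156.2] j [ 0.13  0.34 -0.26 -0.   -0.97 -0.03]Traceback (most recent call last):
  File "lat.py", line 14, in <module>
    if l in("blue","yel"): print("   inner",Q[Q[:,1]<0][:,1].max() if (Q[:,1]<0).any() else 0,Q[Q[:,1]>0][:,1].min(), "xrange",np.percentile(Q[:,0],[1,99]))
                                                                                              ~~~~~~~~~~~~~~~~~~~~^^
    return umr_minimum(a, axis, None, out, keepdims, initial, where)
ValueError: zero-size array to reduction operation minimum which has no identity
```

No contact and laterally centred. Go in 66 mm more, about 10 mm short of home.

>>> move_arm:
  moves:
    - {"gripper":-1,"xyz":[1,0,0],"angular":[0,0,0]}
    - {"gripper":-1,"xyz":[2.5,0,0],"angular":[0,0,0]}
    - {"gripper":-1,"xyz":[4,0,0],"angular":[0,0,0]}
    - {"gripper":-1,"xyz":[5.2,0,0],"angular":[0,0,0]}
    - {"gripper":-1,"xyz":[6.2,0,0],"angular":[0,0,0]}
    - {"gripper":-1,"xyz":[6.6,0,0],"angular":[0,0,0]}
    - {"gripper":-1,"xyz":[6.6,0,0.2],"angular":[0,0,0]}
    - {"gripper":-1,"xyz":[6.6,0,0.3],"angular":[0,0,0]}
    - {"gripper":-1,"xyz":[6.6,0,0.4],"angular":[0,0,0]}
    - {"gripper":-1,"xyz":[6.6,0,0.4],"angular":[0,0,0]}

```text
clock: 8.88
position: [559.1, -153.2, 152.2]
ee_rot: [0.743, -0.669, -0.0, 0.0]
contact_force: [0.1, -0.3, -1.5]
gripper_width: 17.4
```

>>> move_arm:
  moves:
    - {"gripper":-1,"xyz":[0,0,0.1],"angular":[0,0,0]}
    - {"gripper":-1,"xyz":[0,0,0.2],"angular":[0,0,0]}
    - {"gripper":-1,"xyz":[0,0,0.2],"angular":[0,0,0]}

```text
clock: 9.25
position: [559.1, -153.5, 150.2]
ee_rot: [0.743, -0.669, -0.0, 0.0]
contact_force: [-0.7, 0.1, -1.7]
gripper_width: 17.2
```

>>> move_arm:
  moves:
    - {"gripper":-1,"xyz":[0,0,0.05],"angular":[0,0,0]}
    - {"gripper":-1,"xyz":[0,0,0.1],"angular":[0,0,0]}
    - {"gripper":-1,"xyz":[0,0,0.1],"angular":[0,0,0]}

```text
clock: 9.62
position: [559.2, -153.5, 149.8]
ee_rot: [0.743, -0.669, 0.0, -0.0]
contact_force: [-1.1, 1.8, 1.3]
gripper_width: 17.1
```

Contact is starting (Fz from −1.7 to +1.3), so the tray rests on the rails. Now push home gently.

>>> move_arm:
  moves:
    - {"gripper":-1,"xyz":[0.3,0,0],"angular":[0,0,0]}
    - {"gripper":-1,"xyz":[0.6,0,0],"angular":[0,0,0]}
    - {"gripper":-1,"xyz":[0.8,0,0],"angular":[0,0,0]}
    - {"gripper":-1,"xyz":[0.8,0,0],"angular":[0,0,0]}

```text
clock: 10.12
position: [560.4, -161.8, 149.7]
ee_rot: [0.743, -0.669, 0.001, -0.0]
contact_force: [-0.3, 0.5, 2.9]
gripper_width: 17.5
```

>>> move_arm:
  moves:
    - {"gripper":-1,"xyz":[0.1,0,0],"angular":[0,0,0]}
    - {"gripper":-1,"xyz":[0.2,0,0],"angular":[0,0,0]}
    - {"gripper":-1,"xyz":[0.2,0,0],"angular":[0,0,0]}

```text
clock: 10.5
position: [560.5, -163.4, 149.7]
ee_rot: [0.743, -0.669, 0.0, -0.0]
contact_force: [-1.0, 2.7, 4.9]
gripper_width: 17.5
```

>>> move_arm:
  moves:
    - {"gripper":-1,"xyz":[0.1,0,0],"angular":[0,0,0]}
    - {"gripper":-1,"xyz":[0.2,0,0],"angular":[0,0,0]}
    - {"gripper":-1,"xyz":[0.2,0,0],"angular":[0,0,0]}

```text
clock: 10.88
position: [560.7, -165.4, 149.7]
ee_rot: [0.743, -0.669, 0.0, -0.0]
contact_force: [-0.0, 3.3, 4.3]
gripper_width: 17.5
```

>>> move_arm:
  moves:
    - {"gripper":-1,"xyz":[0.1,0,0],"angular":[0,0,0]}
    - {"gripper":-1,"xyz":[0.2,0,0],"angular":[0,0,0]}
    - {"gripper":-1,"xyz":[0.2,0,0],"angular":[0,0,0]}

```text
clock: 11.25
position: [560.6, -165.5, 149.7]
ee_rot: [0.743, -0.669, -0.001, -0.001]
contact_force: [-2.6, 10.5, 7.3]
gripper_width: 17.3
```

At the stop: force rose from 3 to 10 N with no advance. Ease the load and let go.

>>> move_arm:
  moves:
    - {"gripper":-1,"xyz":[-0.1,0,0],"angular":[0,0,0]}
    - {"gripper":-1,"xyz":[-0.1,0,0],"angular":[0,0,0]}
    - {"gripper":0,"xyz":[-0.1,0,0],"angular":[0,0,0]}
    - {"gripper":0,"xyz":[-0.1,0,0],"angular":[0,0,0]}
    - {"gripper":0.3,"xyz":[-0.1,0,0],"angular":[0,0,0]}
    - {"gripper":0.5,"xyz":[-0.1,0,0],"angular":[0,0,0]}
    - {"gripper":0.5,"xyz":[-0.1,0,0],"angular":[0,0,0]}

```text
clock: 12.12
position: [560.4, -166.5, 149.2]
ee_rot: [0.743, -0.669, -0.0, 0.0]
contact_force: [0.8, 0.4, 0.3]
gripper_width: 64.5
```

>>> move_arm:
  moves:
    - {"gripper":0.5,"xyz":[0,0,-1],"angular":[0,0,0]}
    - {"gripper":0.5,"xyz":[0,0,-3],"angular":[0,0,0]}
    - {"gripper":0.5,"xyz":[0,0,-6],"angular":[0,0,0]}
    - {"gripper":0.5,"xyz":[-3,0,-10],"angular":[0,0,0]}
    - {"gripper":0.5,"xyz":[-9,0,-12],"angular":[0,0,0]}
    - {"gripper":0.5,"xyz":[-14,0,-12],"angular":[0,0,0]}
    - {"gripper":0.5,"xyz":[-14,0,-12],"angular":[0,0,0]}

```text
clock: 13.0
position: [545.7, -24.4, 270.9]
ee_rot: [0.745, -0.667, 0.001, -0.001]
contact_force: [-0.2, 0.3, -0.0]
gripper_width: 64.1
```

Run:
```python
from h import *
a,da=arm.get_image("top");b,db=arm.get_image("scene");w,_=arm.get_image("wrist")
cv2.imwrite("pics/e_top.png",a);cv2.imwrite("pics/e_scene.png",b);np.save("e_top.npy",da);np.save("e_scene.npy",db)
A=cv2.resize(a[105:225,320:490],(400,282),interpolation=3);B=cv2.resize(b[130:285,55:275],(400,282),interpolation=3)
cv2.imwrite("pics/end.png",np.vstack([np.hstack([A,B]),np.hstack([cv2.resize(b,(400,300)),cv2.resize(w,(400,300))])]))
np.set_printoptions(precision=1,suppress=True)
o=np.array([572.4,-279.2]);ex=np.array([.1045,-.9945]);ey=np.array([.9945,.1045])
for n,im,D in(("top",a,da),("scene",b,db)):
    c=arm.get_calibration(n);H=cv2.cvtColor(im,cv2.COLOR_BGR2HSV);v,u=np.where(D>0);H=H[v,u]
    q=cv2.undistortPoints(np.c_[u,v].astype(float)[:,None],c["camera_matrix"],np.array([c["k1"],0,0,0.]))[:,0]
    W=(np.c_[q,np.ones(len(q))]*D[v,u][:,None]-c["t"])@c["R"];L=np.c_[(W[:,:2]-o)@ex,(W[:,:2]-o)@ey,W[:,2]]
    m=(abs(L[:,0])<70)&(abs(L[:,1])<58)&(abs(L[:,2]-146)<4);Q=L[m]
    k=np.linalg.lstsq(np.c_[Q[:,:2],np.ones(len(Q))],Q[:,2],rcond=None)[0];print(n,len(Q),"x",np.percentile(Q[:,0],[.5,99.5]),"z",k[2],"slope",np.degrees(k[:2]))
    m=(abs(L[:,0]+115)<30)&(abs(L[:,1])<25)&(abs(L[:,2]-190)<5)&(H[:,0]>18)&(H[:,0]<34)&(H[:,1]>150)
    print(" grip",m.sum(),cv2.minAreaRect(L[m][:,:2].astype(np.float32)) if m.sum()>4 else "", np.median(L[m],0))
```

```text
top 1062 x [-68.   62.3] z 146.61357694273204 slope [-0.1 -0.1]
 grip 87 ((-114.58135223388672, -0.7528152465820312), (18.270227432250977, 29.584308624267578), 86.8790283203125) [-115.8   -0.7  190. ]
scene 718 x [-68.4  64.2] z 146.41570466454706 slope [ 0.2 -0.3]
 grip 80 ((-113.8233413696289, 1.8150653839111328), (31.51637840270996, 19.08187484741211), 1.2193950414657593) [-113.9    1.6  190. ]
```

View pics/end.png

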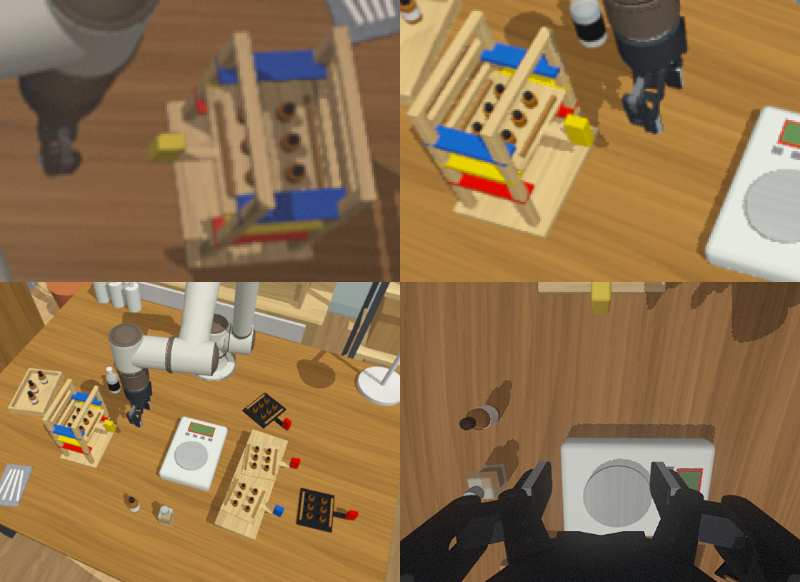

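```bash
python3 -c "
from bench import arm
print(arm.job_done(), arm.read_state()['clock'])"
```

```text
the job is handed in; nothing more can be done
the job is handed in; nothing more can be done
```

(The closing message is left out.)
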